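Load a round into the cross-drilling jig with a push block

TASK

Load the drilling jig: pick up the ash push block from the bench and, with it alone, roll the aluminium roller gently up the two rod rails and press it home under the drill bush until the spring catches drop behind it and hold it there by themselves. Feel for the stop and push gently, never with more than 20 N; keep the gripper itself off the roller, and leave the other things on the bench where they are. Then lay the push block flat on the bench again and let go.

Things in the scene. Friction and masses are not known exactly. Their poses are not given: they have to be found in the camera images.
- jig: Wooden drilling jig for rounds, fixed, 262 x 146 mm. Origin: centre of its underside, on the bench. x: level, along the track from the open entry end (x = -125 mm) toward the drilling head = loading direction; y across, z up. Side fences: inner faces at y = +-57 mm, tops 23 mm above the rails, full length. Bed 3 mm below the rail tops.
- rail_mid (a point): Point on the centre line between the two steel rod rails, level with their tops, 40 mm above the bench, above the jig's origin. Rails: 8 mm rods at y = +-46 mm that run along the jig's x and rise 4 degrees toward +x. A roller on them runs with its axis 16 mm above the rail tops, felt force about 0.2 N.
- entry (a point): Centre of the open entry, at rail-top height. Two low stops beside it (8.5 mm above the rails, only at |y| > 46 mm, so 92 mm clear between them) keep the roller from rolling out; a roller let go anywhere on the track rolls back to them.
- seat_near (a point): Centre of a seated roller if the head is set nearest the entry. Head: dark block with black knob, clamped between this setting and seat_far; its place changes, is NOT reported and must be seen or felt. It holds a steel bush arm (underside 47 mm above the rails, reaching 15 mm entry-side of the seat), two catches and an ejector.
- seat_far (a point): Centre of a seated roller if the head is set farthest (30 mm up the track from seat_near). Felt when pushing the roller with the block: about 8 N from the catch noses on (28 mm before home), 9 to 11 N from the ejector on (13 mm before home), falling to 6 N near home; rigid stop 1.5 mm past home. The catches hold it only if it came within 2 mm of home, else it is thrown back.
- roller: Bright turned aluminium roller, 32 mm diameter, 110 mm long, 0.17 to 0.34 kg, lying across the rails against the entry stops at the start. Origin at its centre; its y is its axis, x and z turn as it rolls. The two sprung catch noses (brass, 9 mm) meet it 29 to 39 mm either side of its middle, 25 mm above the rails: a pusher there must be narrower than 56 mm.
- push_block: Push block: plain pale ash offcut, 34 x 120 x 25 mm (x, y, z), about 0.06 kg, lying flat on the bench to the right of the jig. Origin: centre of its underside; its y is the long axis. Push with one of its 34 x 25 mm ends.
- can: Bystander: small green pump oil can with a tall spout, 60 mm diameter, 145 mm high. Origin: centre of its underside.
- pot: Bystander: turned wooden oil pot with a dark felt wad, 73 mm diameter, 86 mm high. Origin: centre of its underside.
- tin: Bystander: dark green screw tin, 68 x 102 x 24 mm. Origin: centre of its underside.
Mind the look-alikes: they are no part of the job. What is shaped like the push_block but red is not meant.

How it is judged:
On the way, in this order (a step that is already met when the one before it is completed fails the run):
1. The push block is held in the gripper, off the bench (height (world z) of push_block above 0.02 m and contact force between the fingers and push_block above 1 N), for 0.2 s.
2. The push block has rolled the roller up the track and is in touch with it there (x of roller in the frame of jig above -0.05 m and contact force between push_block and roller above 0.05 N), for 0.1 s.
At the end, for the whole second after the job is handed in: The roller rests by itself in the head, 9 to 50 mm past the jig's origin, 53 to 64 mm above the bench, square to the track within 0.06 rad, under 5 mm/s, clear of the push block (uncaught it would roll back); the block lies flat on the bench (within 5 mm, 0.05 rad), released, at rest (x of roller in the frame of jig between 0.009 and 0.05 m and z of roller in the frame of jig between 0.053 and 0.064 m and angle between the y axis of roller and the y axis of jig, either way round below 0.06 rad and linear speed of roller below 0.005 m/s and contact force between roller and push_block below 0.05 N and height (world z) of push_block between -0.005 and 0.005 m and angle between push_block's own z axis and vertical below 0.05 rad and linear speed of push_block below 0.01 m/s); the robot touches nothing.
It fails at once if The push block presses on the roller with more than 20 N (contact force between push_block and roller above 20 N).
It fails at once if The gripper or the arm touches the roller (contact force between any of the fingers, the arm and roller above 0.5 N).
It fails at once if The oil can, the oil pot or the screw tin is moved by more than 20 mm (distance of any of can, pot, tin from where it was at the start of the episode above 0.02 m).
It also fails if it takes over 58 s, if anything falls off the work surface, if the arm or the gripper's body presses on something with over 40 N, if the wrist force passes 120 N, or if a joint passes its speed limit or range.

ROBOT

A 7-joint arm with a two-finger parallel gripper is mounted at the origin on a cart in front of the work surface, level with it; the furniture and walls round the work are solid. World frame = base frame: x ahead of the robot, y to its left, z up, the work surface at z = 0. Lengths are in m, angles in rad, forces in N, time in s.
With the tool pointing down it reaches from about 0.4 to 0.85 m from the base axis. Payload 10.4 kg.
Tool frame: the origin (TCP) lies on the centre line of the jaws, within the pads' length; the fingertips stand 19 mm ahead of it and the grasp point (between the pads) is the TCP; z points along the fingers, y is the line along which they close (so a half turn about z gives the same grasp; the last joint's range is limited). The gripper opens to 85 mm and grips with 20 to 120 N. Pads are 22 mm wide; open, the fingers measure 114 mm over their backs; the gripper's body (76 mm by 85 mm) begins 54 mm behind the grasp point. The pads swing forward as they close: fully open they stand 13 mm farther back than shut.
Start: joints at [-1.278, 0.332, -0.065, 1.46, 0.022, 1.35, -0.088], TCP at [0.194, 0.594, 0.25] pointing down, gripper open.
Joint ranges: [-2.6, 2.6], [-0.5, 2.12], [-1.47, 1.34], [0.16, 2.42], [-1.27, 4.41], [0.06, 2.06], [-2.6, 2.6]. Speed limits (rad/s): [2.22, 2.22, 2.79, 2.79, 3.14, 3.14, 3.14].

INTERFACE

Orientations are given as a rotation vector (axis times angle).
In Python, from cell import r gives the robot as it stands. The module is installed in compiled form; this text tells all that it offers.
- The arm moves only by the tool step_arm, never from a script. Its argument "plan" is text: rows parted by semicolons, each of 7 numbers parted by spaces: the shift along the tool's x, y, z in mm, then the turn, a rotation vector about the tool's x, y, z in degrees, then the opening, from 0 (shut) to 1 (fully open). A call has 1 to 12 rows; each row shifts and turns the commanded pose from where the row before left it, along the tool's axes as they then stand; what a row does not reach is not made up. A row lasts 1/12 s, in which the tool goes at most 41.7 mm and 7.16 degrees, less where a joint would pass 70% of its speed; a pose out of reach is approached as far as the arm can. A call is refused whole if a number of a shift passes 41.7 or a number of a turn 7.16, either way. A call with a gripper value outside its range is refused whole. The fingers move at their own pace and stop on an object; "force" is the grip in N (left out, the last holds). Time passes only in rows, so rows that do not move let the fingers close. It gives the time, the measured TCP pose, the force, the opening and the grip force at its end, in the units of the state.
- r.read_state(): the state, without advancing time (a new reading comes with each control period).
- r.camera(name): name is "side" or "top" or "wrist"; returns (picture, depth): 480x640x3 uint8, blue, green, red; 480x640 float32, m along the optical axis (not along the pixel's ray), 0 where there is no reading.
- r.get_calibration(name): a dict with "mtx" (3x3 intrinsics, pixels), "k1" (the pictures are not rectified: a ray, as slopes to the right and down, at radius r is drawn at 1 + k1 r^2 times it, then the intrinsics apply), "xyz" and "rotation" of the camera in the world. Camera axes: x right, y down, z forward; pixel columns grow to the right and rows downward; lengths in m; the calibration is good to about 2 mm. A picture is of the moment at which its call begins: read the wrist's pose just before it. get_calibration takes no time and is no camera call; for the wrist camera it gives the pose at the moment of the call.
- r.hand_in(): hands the job in; it is judged then, once.
The state is a dict: "t": time; "joints": joint angles; "joint_vel": joint speeds; "joint_torque": joint torques, N m; "position": TCP position; "orientation": TCP orientation; "ft_force": force on the tool from outside, world axes, zero at the start; "torque": the same for the moment, N m; "width": finger opening in m; "grip_force": force on a finger pad.
Only numpy, scipy, OpenCV 4.12 (cv2) and the standard library are available. Lean on these libraries where they do the work, as an engineer would, in place of code of your own. Each camera call takes 0.05 s, during which the arm holds its last target. There are 200 camera calls.

## Working session

There is one attempt and no reset: what is moved stays moved. The work goes in short steps, Python scripts to look and compute and a tool call to move; the robot and the scene stay as the last step left them, time stands still between calls to the robot, and variables do not carry over. Pictures are saved under pics/ and viewed, at most 10 in all, crops included, and the job is handed in when it is done.

Besides the shell and the picture viewer there is one more tool, called in YAML: its name, and indented under it one key for each argument. step_arm: Moves the arm, as the interface text tells. Its arguments: {"type":"object","properties":{"plan":{"type":"string"},"force":{"type":"number"}},"required":["plan"]}

```bash
mkdir -p pics; cat > h.py <<'E'
import numpy as np, cv2
from cell import r
from scipy.spatial.transform import Rotation as R
def cal(n):
    c=r.get_calibration(n); M=np.array(c["mtx"]); q=np.array(c["rotation"],float)
    Rm=q if q.shape==(3,3) else R.from_rotvec(q).as_matrix()
    return M,c["k1"],np.array(c["xyz"]),Rm
def rays(c,px):
    M,k1,o,Rm=c; px=np.atleast_2d(px).astype(float)
    d=np.stack([(px[:,0]-M[0,2])/M[0,0],(px[:,1]-M[1,2])/M[1,1]],1); u=d.copy()
    for _ in range(20): u=d/(1+k1*(u**2).sum(1,keepdims=True))
    return np.c_[u,np.ones(len(u))]@Rm.T
def plane(c,px,z):
    v=rays(c,px); return c[2]+v*((z-c[2][2])/v[:,2])[:,None]
def pts(c,px,dep):
    px=np.atleast_2d(px); v=rays(c,px); return c[2]+v*np.array([dep[int(y),int(x)] for x,y in px])[:,None]
E
python3 - <<'E'
from h import *
print(r.read_state())
for n in("top","side"):
    c=r.get_calibration(n);print(n,c)
    p,d=r.camera(n);cv2.imwrite(f"pics/{n}0.png",p);np.save(f"{n}0.npy",d)
E
```

```text
{'t': 0.0, 'joints': array([-1.27757848,  0.33290965, -0.06472436,  1.46090339,  0.02159478,
        1.34990236, -0.08845386]), 'joint_vel': array([ 8.27829334e-06, -9.45803712e-04,  3.81040071e-04, -6.40951272e-05,
        1.22573573e-04,  1.33357232e-03,  3.85880089e-04]), 'joint_torque': array([-5.71582004e-04, -6.25451946e+01,  4.86957666e-02, -3.91589928e+01,
        1.61643099e-02,  1.02896095e-02,  3.05315304e-06]), 'position': array([0.19400527, 0.59377536, 0.24951049]), 'orientation': array([-4.93862146e-01, -3.10235516e+00,  2.22529122e-03]), 'ft_force': array([0.39592361, 0.2827695 , 0.14180863]), 'torque': array([-0.00226489,  0.00058515,  0.03766191]), 'grip_force': 0.0, 'width': 0.0855685651202189}
top {'mtx': array([[622.1287654 ,   0.        , 321.87194557],
       [  0.        , 622.1287654 , 245.97595461],
       [  0.        ,   0.        ,   1.        ]]), 'k1': -0.15744321165943692, 'xyz': array([ 0.29136236, -0.06688695,  1.61565133]), 'rotation': array([-2.14706704,  2.0957409 , -0.1981581 ])}
side {'mtx': array([[540.88717716,   0.        , 318.29486752],
       [  0.        , 540.88717716, 248.92701654],
       [  0.        ,   0.        ,   1.        ]]), 'k1': -0.0180172466777946, 'xyz': array([0.68669585, 1.20256142, 0.66921731]), 'rotation': array([-0.11196005, -2.63018493,  1.68338107])}
```

View pics/top0.png

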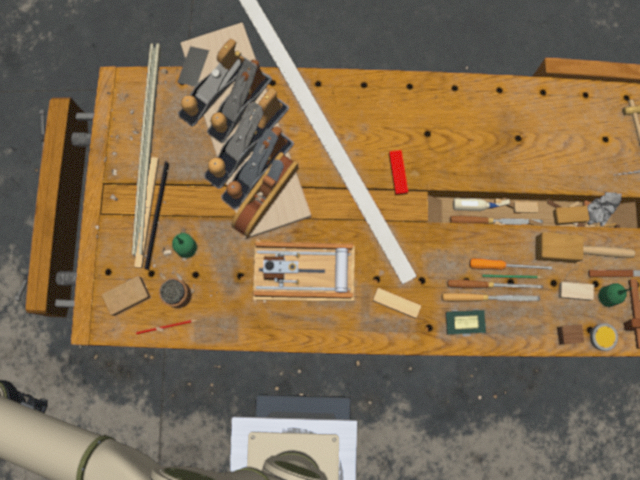

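View pics/side0.png

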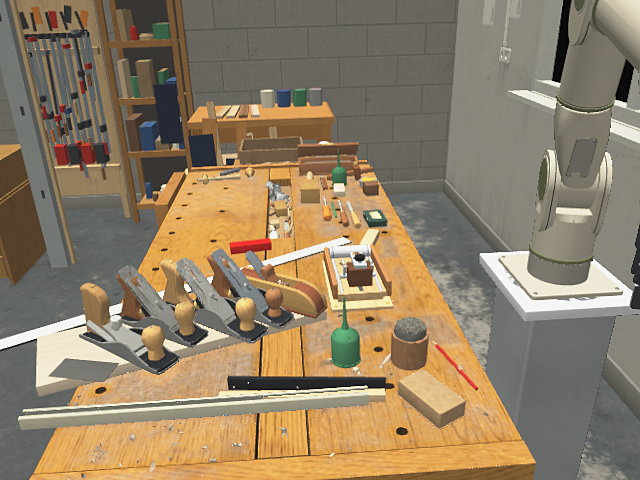

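The top view shows the pale ash block at (397,303), the jig at (303,272), the roller at (342,269) and the head near (275,267). The possible look-alikes are the red block (398,172), the brown block (125,295), the small pale block (577,290) and the white bar (330,140). I choose (397,303) and check it in a crop.

```bash
cat > m1.py <<'E'
from h import *
p=cv2.imread("pics/top0.png"); d=np.load("top0.npy"); c=cal("top")
cv2.imwrite("pics/crop1.png",cv2.resize(p[230:330,240:440],None,fx=4,fy=4,interpolation=cv2.INTER_CUBIC))
hsv=cv2.cvtColor(p,cv2.COLOR_BGR2HSV)
print("block hsv",hsv[303,397],"bench",hsv[325,400],"roller",hsv[268,342],"fence",hsv[296,300])
for n,px in dict(block=(397,303),roller=(342,269),bench=(400,325),jigbed=(315,284),head=(272,267)).items(): print(n,pts(c,px,d).round(4))
roi=hsv[280:325,365:430]; m=((roi[...,1]<140)&(roi[...,2]>170)).astype(np.uint8)
m=cv2.morphologyEx(m,cv2.MORPH_OPEN,np.ones((3,3)))
cs,_=cv2.findContours(m,0,1)
for k in cs:
    if cv2.contourArea(k)<150: continue
    b=cv2.boxPoints(cv2.minAreaRect(k))+[365,280]; w=plane(c,b,.025)
    print(cv2.contourArea(k),b.round(1).tolist(),w.round(4).tolist(),w.mean(0).round(4),[np.linalg.norm(w[i]-w[i-1]).round(4) for i in range(4)])
E
python3 m1.py
```

```text
block hsv [ 20  88 223] bench [ 16  93 148] roller [110  10 223] fence [ 13 139 141]
block [[ 0.451  -0.2569  0.018 ]]
roller [[ 0.5294 -0.112   0.0635]]
bench [[ 0.3958 -0.2674 -0.0013]]
jigbed [[ 0.4933 -0.0445  0.0354]]
head [[0.5222 0.0604 0.1154]]
604.0 [[372.1, 299.5], [377.4, 286.6], [421.9, 305.0], [416.6, 317.8]] [[0.458, -0.1919, 0.025], [0.4916, -0.2052, 0.025], [0.4466, -0.3205, 0.025], [0.4132, -0.3068, 0.025]] [ 0.4523 -0.2561  0.025 ] [np.float64(0.1233), np.float64(0.0361), np.float64(0.1237), np.float64(0.0361)]
```

View pics/crop1.png

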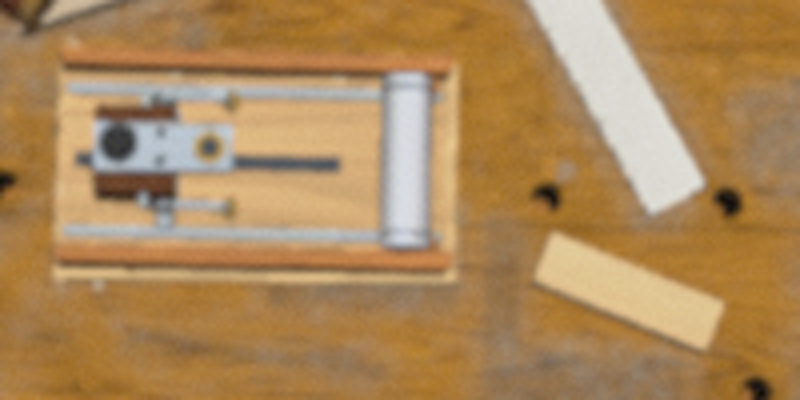

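The crop confirms the plain pale block, which measures about 123 x 36 mm. It also shows the rails, the roller at the entry end, and the bush at crop (210,147), which marks the seat. Next I measure the jig axis, the roller and the seat.

```bash
cat > m2.py <<'E'
from h import *
p=cv2.imread("pics/top0.png"); d=np.load("top0.npy"); c=cal("top")
S=cv2.cvtColor(p,cv2.COLOR_BGR2HSV)[...,1].astype(float)
mids=[]
for r0,r1 in((248,258),(284,292)):
    cols=np.arange(300,332); w=np.clip(110-S[r0:r1,300:332],0,None); ok=w.sum(0)>30
    rows=(w*np.arange(r0,r1)[:,None]).sum(0)[ok]/w.sum(0)[ok]
    px=np.c_[cols[ok],rows]; 
    W=plane(c,px,.036); 
    k=cv2.fitLine(W[:,:2].astype(np.float32),cv2.DIST_HUBER,0,.01,.01).ravel(); k*=np.sign(k[1]) if 0 else 1
    print("rail",ok.sum(),px[[0,-1]].round(1).tolist(),k.round(4),"az",np.degrees(np.arctan2(k[1],k[0])).round(2)); mids.append(k[2:])
m=((S[246:294,330:356]<50)).astype(np.uint8); cs,_=cv2.findContours(m,0,1); k=max(cs,key=cv2.contourArea)
rect=cv2.minAreaRect(k); b=cv2.boxPoints(rect)+[330,246]; w=plane(c,b,.056); print("roller",b.round(1).tolist(),w.round(4).tolist(),w.mean(0).round(4),[np.linalg.norm(w[i]-w[i-1]).round(4) for i in range(4)])
f=lambda u,v:(240+u/4,230+v/4)
print("base near edge",plane(c,[f(55,280),f(457,282)],.015).round(4).tolist())
print("fence far ends z~.06",plane(c,[f(62,55),f(450,65),f(58,252),f(450,262)],.062).round(4).tolist())
print("bush",pts(c,f(225,147),d).round(4),plane(c,[f(210,147),f(233,147)],.095).round(4).tolist())
E
python3 m2.py
```

```text
rail 32 [[300.0, 252.4], [331.0, 253.2]] [ 0.0035 -1.      0.5742 -0.0417] az -89.8
rail 32 [[300.0, 288.0], [331.0, 288.5]] [ 0.0052 -1.      0.4822 -0.0351] az -89.7
roller [[330.0, 248.0], [349.0, 248.0], [349.0, 291.0], [330.0, 291.0]] [[0.584, -0.0807, 0.056], [0.5852, -0.1291, 0.056], [0.4749, -0.131, 0.056], [0.4738, -0.0831, 0.056]] [ 0.5295 -0.106   0.056 ] [np.float64(0.1102), np.float64(0.0485), np.float64(0.1103), np.float64(0.0479)]
base near edge [[0.4502, 0.1129, 0.015], [0.4554, -0.1466, 0.015]]
fence far ends z~.06 [[0.5893, 0.1094, 0.062], [0.5888, -0.1377, 0.062], [0.4632, 0.1065, 0.062], [0.4631, -0.1397, 0.062]]
bush [[0.5268 0.0019 0.0992]] [[0.5273, 0.0114, 0.095], [0.5276, -0.0028, 0.095]]
```

step_arm:
  plan: "-33 -20 0 0 0 0 1;-33 -20 0 0 0 0 1;-33 -20 0 0 0 0 1;-33 -20 0 0 0 0 1;-33 -20 0 0 0 0 1;-33 -20 0 0 0 0 1;-33 -20 0 0 0 0 1;-33 -20 0 0 0 0 1;-33 -20 0 0 0 0 1;-33 -20 0 0 0 0 1"

```text
t: 0.93
position: [0.4464, 0.2997, 0.2502]
orientation: [-0.494, -3.102, 0.0]
ft_force: [1.7, 0.2, -0.4]
width: 0.0857
grip_force: 0.0
```

step_arm:
  plan: "-11 -37 0 0 0 0 1;-11 -37 0 0 0 0 1;-11 -37 0 0 0 0 1;-11 -37 0 0 0 0 1;-11 -37 0 0 0 0 1;-11 -37 0 0 0 0 1;-11 -37 0 0 0 0 1;-11 -37 0 0 0 0 1;-11 -37 0 0 0 0 1;-11 -37 0 0 0 0 1;-11 -37 0 0 0 0 1;-11 -37 0 0 0 0 1"

```text
t: 1.93
position: [0.4325, -0.1634, 0.2503]
orientation: [0.494, 3.102, 0.001]
ft_force: [1.2, 1.3, -0.1]
width: 0.0855
grip_force: 0.0
```

step_arm:
  plan: "0 0 0 0 0 7 1;0 0 0 0 0 7 1;0 0 0 0 0 7 1;0 0 0 0 0 7 1;0 0 0 0 0 7 1;0 0 0 0 0 7 1;0 0 0 0 0 7 1;0 0 0 0 0 7 1;0 0 0 0 0 7 1;0 0 0 0 0 7 1;0 0 0 0 0 7 1;0 0 0 0 0 7 1"

```text
t: 2.93
position: [0.433, -0.1615, 0.25]
orientation: [-2.449, -1.967, 0.0]
ft_force: [0.6, 0.1, 0.0]
width: 0.0857
grip_force: 0.0
```

```bash
cat >> h.py <<'E'
def togo(target,az_y,tilt=0):
    """shift in the present tool axes (mm) to target; turn about tool z (deg) to bring tool y to world azimuth az_y"""
    s=r.read_state(); Rm=R.from_rotvec(s["orientation"]).as_matrix()
    d=Rm.T@(np.array(target)-s["position"])*1e3
    az=np.degrees(np.arctan2(Rm[1,1],Rm[0,1])); 
    print("t",round(s["t"],2),"pos",s["position"].round(4),"azy",az.round(1),"shift",d.round(1),"turnz",((az-az_y+90)%180-90).round(1),"zaxis",Rm[:,2].round(3),"f",s["ft_force"].round(2),"w",round(s["width"],4),"grip",s["grip_force"],"j7",s["joints"][6].round(2))
    return s,Rm
E
python3 -c "
from h import *
togo((.441,-.284,.15),-21.4)"
```

```text
t 2.93 pos [ 0.433  -0.1615  0.25  ] azy -12.4 shift [-118.    34.3  100. ] turnz 9.0 zaxis [-0.001  0.    -1.   ] f [0.57 0.15 0.  ] w 0.0857 grip 0.0 j7 0.01
```

step_arm:
  plan: "-30 9 17 0 0 0 1;-30 9 17 0 0 0 1;-30 9 17 0 0 0 1;-28 7 17 0 0 0 1;0 0 0 0 0 4.5 1;0 0 0 0 0 4.5 1;0 0 0 0 0 0 1"

```text
t: 3.52
position: [0.4412, -0.2844, 0.1816]
orientation: [-2.594, -1.77, 0.002]
ft_force: [-0.4, 0.5, -0.1]
width: 0.0854
grip_force: 0.0
```

```bash
cat > m3.py <<'E'
from h import *
togo((.441,-.284,.02),-21.4)
c=cal("wrist"); p,d=r.camera("wrist"); cv2.imwrite("pics/w1.png",p)
hsv=cv2.cvtColor(p,cv2.COLOR_BGR2HSV); m=((hsv[...,1]<140)&(hsv[...,2]>170)).astype(np.uint8)
m=cv2.morphologyEx(m,cv2.MORPH_OPEN,np.ones((5,5)))
for k in cv2.findContours(m,0,1)[0]:
    if cv2.contourArea(k)<3000: continue
    b=cv2.boxPoints(cv2.minAreaRect(k)); w=plane(c,b,.025)
    print(cv2.contourArea(k),b.round(0).tolist(),w.round(4).tolist(),w.mean(0).round(4),[np.linalg.norm(w[i]-w[i-1]).round(4) for i in range(4)])
E
python3 m3.py
```

```text
t 3.52 pos [ 0.4412 -0.2844  0.1816] azy -21.4 shift [ 4.000e-01 -1.000e-01  1.616e+02] turnz 0.0 zaxis [-0.002 -0.    -1.   ] f [-0.42  0.51 -0.13] w 0.0854 grip 0.0 j7 0.24
3929.5 [[307.0, 297.0], [396.0, 268.0], [437.0, 392.0], [349.0, 422.0]] [[0.4109, -0.3393, 0.025], [0.4925, -0.3414, 0.025], [0.491, -0.4792, 0.025], [0.399, -0.4807, 0.025]] [ 0.4484 -0.4101  0.025 ] [np.float64(0.142), np.float64(0.0816), np.float64(0.1379), np.float64(0.092)]
5828.0 [[413.0, 244.0], [478.0, 185.0], [595.0, 315.0], [529.0, 373.0]] [[0.5127, -0.3263, 0.025], [0.5773, -0.2981, 0.025], [0.6487, -0.452, 0.025], [0.5793, -0.4916, 0.025]] [ 0.5795 -0.392   0.025 ] [np.float64(0.1782), np.float64(0.0705), np.float64(0.1697), np.float64(0.0799)]
3782.0 [[156.0, 108.0], [188.0, 94.0], [267.0, 277.0], [235.0, 290.0]] [[0.3616, -0.1504, 0.025], [0.389, -0.1508, 0.025], [0.3853, -0.3084, 0.025], [0.3538, -0.3101, 0.025]] [ 0.3724 -0.2299  0.025 ] [np.float64(0.1599), np.float64(0.0274), np.float64(0.1577), np.float64(0.0315)]
10439.0 [[252.0, 89.0], [337.0, 89.0], [337.0, 267.0], [252.0, 267.0]] [[0.4357, -0.1652, 0.025], [0.4955, -0.1887, 0.025], [0.4456, -0.3225, 0.025], [0.3771, -0.2957, 0.025]] [ 0.4385 -0.243   0.025 ] [np.float64(0.1431), np.float64(0.0643), np.float64(0.1427), np.float64(0.0735)]
17101.0 [[365.0, 203.0], [543.0, -43.0], [609.0, 5.0], [431.0, 251.0]] [[0.4862, -0.2786, 0.025], [0.661, -0.1592, 0.025], [0.7004, -0.2056, 0.025], [0.5254, -0.3383, 0.025]] [ 0.5932 -0.2454  0.025 ] [np.float64(0.0714), np.float64(0.2118), np.float64(0.0609), np.float64(0.2196)]
```

View pics/w1.png

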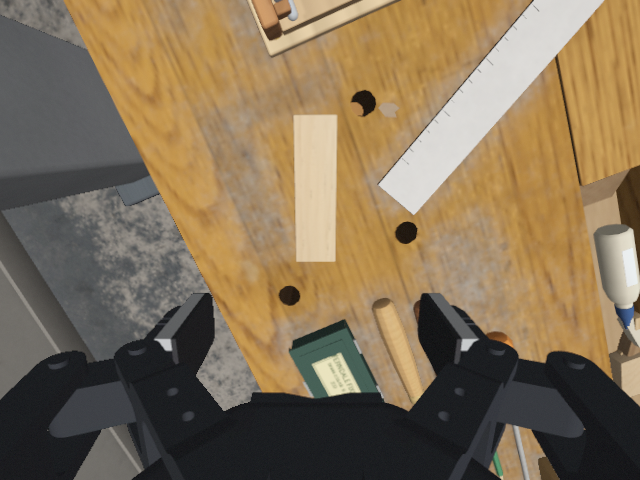

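The wrist view shows the block upright at (294–337, 115–262), aligned with the jaws. The tin's nearest corner is at (345,322).

```bash
python3 - <<'E'
from h import *
c=cal("wrist")
w=plane(c,[(294,115),(337,115),(335,262),(296,262)],.025); print(w.round(4).tolist(),w.mean(0).round(4))
print([np.linalg.norm(w[i]-w[i-1]).round(4) for i in range(4)])
u=(w[0]+w[1]-w[2]-w[3])/2; print("az",np.degrees(np.arctan2(u[1],u[0])))
u/=np.linalg.norm(u); g=w.mean(0)-.03*u; print("grasp",g)
print("tin",plane(c,[(345,322),(290,350)],.024).round(4).tolist())
togo((g[0],g[1],.02),np.degrees(np.arctan2(u[1],u[0]))-90)
E
```

```text
[[0.4581, -0.1936, 0.025], [0.4891, -0.2055, 0.025], [0.4462, -0.3172, 0.025], [0.4149, -0.3051, 0.025]] [ 0.4521 -0.2553  0.025 ]
[np.float64(0.1197), np.float64(0.0331), np.float64(0.1197), np.float64(0.0336)]
az 68.90833633468573
grasp [ 0.44127101 -0.28333595  0.025     ]
tin [[0.4347, -0.3751, 0.024], [0.3768, -0.3841, 0.024]]
t 3.57 pos [ 0.4415 -0.284   0.1819] azy -21.0 shift [  0.6  -0.4 161.9] turnz 0.0 zaxis [-0.001  0.    -1.   ] f [-0.22 -0.51 -0.23] w 0.0856 grip 0.0 j7 0.25
```

step_arm:
  plan: "0 0 35 0 0 0 1;0 0 35 0 0 0 1;0 0 35 0 0 0 1;0 0 30 0 0 0 1;0 0 15 0 0 0 1;0 0 10 0 0 0 1;0 0 0 0 0 0 1"
  force: 60

```text
t: 4.15
position: [0.4411, -0.2832, 0.0208]
orientation: [-2.586, -1.779, 0.002]
ft_force: [-0.6, 0.3, -0.2]
width: 0.0856
grip_force: 0.0
```

step_arm:
  plan: "0 0 0 0 0 0 0;0 0 0 0 0 0 0;0 0 0 0 0 0 0;0 0 0 0 0 0 0;0 0 0 0 0 0 0;0 0 0 0 0 0 0"
  force: 60

```text
t: 4.65
position: [0.4427, -0.2843, 0.0234]
orientation: [2.589, 1.777, 0.002]
ft_force: [-0.4, -0.1, 6.8]
width: 0.0332
grip_force: 60.5
```

step_arm:
  plan: "0 0 -15 0 0 0 0;0 0 -25 0 0 0 0;0 0 -25 0 0 0 0;0 0 0 0 0 -5.3 0;0 0 0 0 0 -5.3 0;0 0 0 0 0 -5.3 0;0 0 0 0 0 -5.3 0;0 0 0 0 0 0 0"

```text
t: 5.32
position: [0.4419, -0.284, 0.0878]
orientation: [2.214, 2.228, 0.001]
ft_force: [-0.3, 0.3, -0.3]
width: 0.0326
grip_force: 59.5
```

```bash
python3 - <<'E'
from h import *
togo((.529,-.29,.09),0.2)
c=cal("wrist"); p,d=r.camera("wrist"); cv2.imwrite("pics/w2.png",p)
E
```

```text
t 5.32 pos [ 0.4419 -0.284   0.0878] azy 0.4 shift [-6.5 87.  -2.2] turnz 0.2 zaxis [ 0.001  0.    -1.   ] f [-0.27  0.34 -0.29] w 0.0326 grip 59.544793367385864 j7 0.69
```

View pics/w2.png

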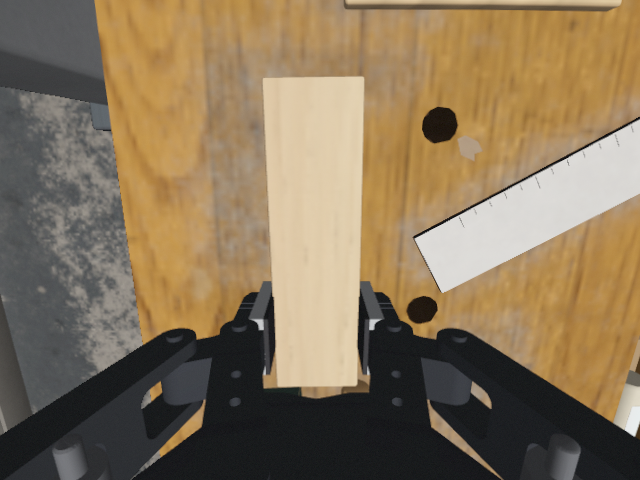

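The block is held straight, with its front corners at (263,78) and (364,76). I move it in front of the entry and then check its height, pitch and centring against the rails.

step_arm:
  plan: "0 29 0 0 0 0 0;0 29 0 0 0 0 0;0 29 0 0 0 0 0;0 0 0 0 -4 0 0;0 0 0 0 0 0 0"

```text
t: 5.78
position: [0.5306, -0.2817, 0.0866]
orientation: [2.182, 2.188, -0.079]
ft_force: [0.2, 1.0, -0.7]
width: 0.0329
grip_force: 59.7
```

```bash
python3 - <<'E'
from h import *
s,Rm=togo((.529,-.27,.05),0.2); print("toolx",Rm[:,0].round(3))
c=cal("wrist"); p,d=r.camera("wrist"); cv2.imwrite("pics/w3.png",p); np.save("w3.npy",d)
q=[(313,90),(313,150),(315,250),(315,280),(315,360)]
P=pts(c,q,d); print("block top in tool frame mm",((P-s["position"])@Rm*1e3).round(1).tolist())
P=pts(c,[(266,84),(361,82)],d); print("front corners tool mm",((P-s["position"])@Rm*1e3).round(1).tolist())
E
```

```text
t 5.78 pos [ 0.5306 -0.2817  0.0866] azy 0.2 shift [14.4 -1.5 35.6] turnz -0.0 zaxis [-0.    -0.072 -0.997] f [ 0.21  1.03 -0.73] w 0.0329 grip 59.74666178226471 j7 0.59
toolx [-0.003  0.997 -0.072]
block top in tool frame mm [[86.0, -0.5, -1.1], [66.7, -0.5, -1.6], [30.7, 0.1, -1.3], [18.8, 0.1, -1.3], [-16.4, 0.0, -1.3]]
front corners tool mm [[87.9, -15.9, -1.3], [88.4, 15.2, -1.5]]
```

View pics/w3.png

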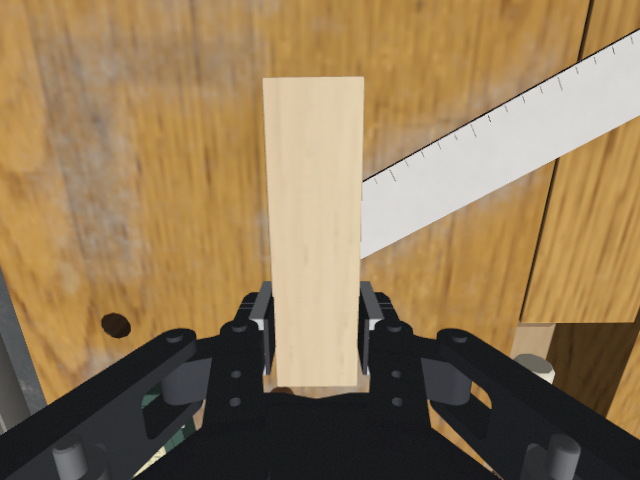

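I tilted it the wrong way, so I reverse the pitch to +4° (nose up), then drop to the track line.

step_arm:
  plan: "0 0 0 0 4 0 0;0 0 0 0 4.1 0 0;0 0 0 0 0 0 0"

```text
t: 6.08
position: [0.5268, -0.287, 0.0879]
orientation: [-2.189, -2.178, -0.082]
ft_force: [-0.4, -1.3, 0.5]
width: 0.0329
grip_force: 59.8
```

```bash
python3 - <<'E'
from h import *
s,Rm=togo((.529,-.2576,.0504),0.2); print("toolx",Rm[:,0].round(4))
E
```

```text
t 6.08 pos [ 0.5268 -0.287   0.0879] azy -0.3 shift [26.5  2.  39.6] turnz -0.5 zaxis [ 0.001  0.075 -0.997] f [-0.38 -1.3   0.5 ] w 0.0329 grip 59.802451729774475 j7 0.72
toolx [0.0046 0.9972 0.0749]
```

step_arm:
  plan: "0 1.5 20 0 0 -0.3 0;10 0 20 0 0 0 0;16 0 0 0 0 0 0;0 0 0 0 0 0 0;0 0 0 0 0 0 0"

```text
t: 6.5
position: [0.5298, -0.2545, 0.0494]
orientation: [-2.177, -2.193, -0.078]
ft_force: [0.8, -0.4, -0.8]
width: 0.0328
grip_force: 59.8
```

```bash
python3 - <<'E'
from h import *
s,Rm=togo((.529,-.2576,.0504),0.2); print("toolx",Rm[:,0].round(4))
c=cal("wrist"); p,d=r.camera("wrist"); cv2.imwrite("pics/w4.png",p); np.save("w4.npy",d)
E
```

```text
t 6.5 pos [ 0.5298 -0.2545  0.0494] azy 0.4 shift [-3.  -0.8 -1.2] turnz 0.2 zaxis [-0.     0.071 -0.997] f [ 0.82 -0.4  -0.84] w 0.0328 grip 59.77484464645386 j7 0.7
toolx [-0.007   0.9974  0.0713]
```

View pics/w4.png

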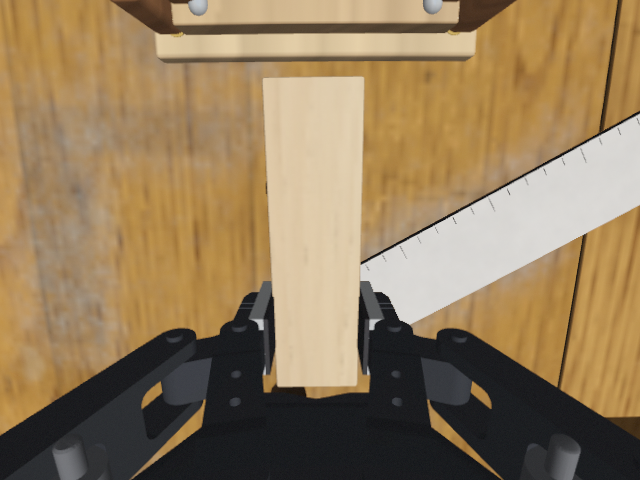

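The rail ends at (198,6) and (433,4) have their midpoint at 315.5, and the block front is centred at 313.5, so it is centred and clear. I advance gently along tool x.

step_arm:
  plan: "3 0 0 0 0 0 0;3 0 0 0 0 0 0;3 0 0 0 0 0 0;2 0 0 0 0 0 0;2 0 0 0 0 0 0;2 0 0 0 0 0 0;2 0 0 0 0 0 0;2 0 0 0 0 0 0;2 0 0 0 0 0 0;2 0 0 0 0 0 0;2 0 0 0 0 0 0;2 0 0 0 0 0 0"

```text
t: 7.55
position: [0.5299, -0.2279, 0.0512]
orientation: [-2.177, -2.193, -0.078]
ft_force: [-0.6, -0.6, -0.7]
width: 0.0327
grip_force: 59.8
```

step_arm:
  plan: "2 0 0 0 0 0 0;2 0 0 0 0 0 0;2 0 0 0 0 0 0;2 0 0 0 0 0 0;2 0 0 0 0 0 0;2 0 0 0 0 0 0;2 0 0 0 0 0 0;2 0 0 0 0 0 0;2 0 0 0 0 0 0;2 0 0 0 0 0 0;2 0 0 0 0 0 0;2 0 0 0 0 0 0"

```text
t: 8.55
position: [0.5297, -0.204, 0.0529]
orientation: [-2.177, -2.193, -0.078]
ft_force: [-0.4, -0.3, 0.1]
width: 0.0327
grip_force: 59.8
```

```bash
python3 - <<'E'
from h import *
s,Rm=togo((.529,-.2,.0504+.0576*.07),0.2); print("toolx",Rm[:,0].round(4))
c=cal("wrist"); p,d=r.camera("wrist"); cv2.imwrite("pics/w5.png",p)
t=cal("top"); q,e=r.camera("top"); cv2.imwrite("pics/w5c.png",np.vstack([p[:240],cv2.resize(q[230:310,230:390],(640,320),interpolation=cv2.INTER_CUBIC)]))
E
```

```text
t 8.55 pos [ 0.5297 -0.204   0.0529] azy 0.4 shift [ 4.1 -0.7 -1.3] turnz 0.2 zaxis [-0.     0.072 -0.997] f [-0.36 -0.3   0.14] w 0.0327 grip 59.79235768318176 j7 0.61
toolx [-0.0071  0.9974  0.0716]
```

View pics/w5c.png

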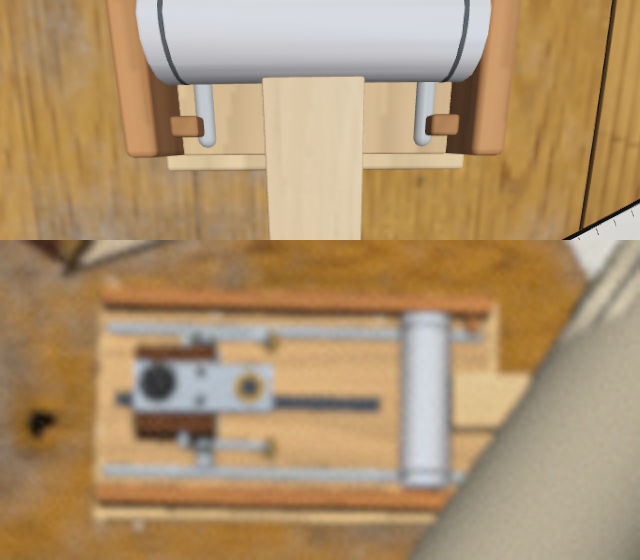

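The block is touching the roller squarely and has lifted it off the stops. There is about 109 mm to go to the seat, so I go on to just before the catches.

step_arm:
  plan: "2 0 0 0 0 0 0;2.5 0 0 0 0 0 0;2.5 0 0 0 0 0 0;2.5 0 0 0 0 0 0;2.5 0 0 0 0 0 0;2.5 0 0 0 0 0 0;2.5 0 0 0 0 0 0;2.5 0 0 0 0 0 0;2.5 0 0 0 0 0 0;2.5 0 0 0 0 0 0;2.5 0 0 0 0 0 0;2.5 0 0 0 0 0 0"

```text
t: 9.65
position: [0.5295, -0.1745, 0.055]
orientation: [-2.177, -2.193, -0.078]
ft_force: [-0.1, -0.7, -1.8]
width: 0.0333
grip_force: 59.8
```

step_arm:
  plan: "2.5 0 0 0 0 0 0;2.5 0 0 0 0 0 0;2.5 0 0 0 0 0 0;2.5 0 0 0 0 0 0;2.5 0 0 0 0 0 0;2.5 0 0 0 0 0 0;2.5 0 0 0 0 0 0;2.5 0 0 0 0 0 0;2.5 0 0 0 0 0 0;2.5 0 0 0 0 0 0;2.5 0 0 0 0 0 0;2.5 0 0 0 0 0 0"

```text
t: 10.65
position: [0.5293, -0.1446, 0.0571]
orientation: [-2.177, -2.193, -0.078]
ft_force: [0.5, 0.3, -0.8]
width: 0.0329
grip_force: 59.8
```

step_arm:
  plan: "2 0 0 0 0 0 0;2 0 0 0 0 0 0;2 0 0 0 0 0 0;1.5 0 0 0 0 0 0;1.5 0 0 0 0 0 0;1.5 0 0 0 0 0 0;1.5 0 0 0 0 0 0;1.5 0 0 0 0 0 0"

```text
t: 11.32
position: [0.5292, -0.1313, 0.0581]
orientation: [-2.177, -2.193, -0.078]
ft_force: [0.2, 0.4, -0.5]
width: 0.0326
grip_force: 59.8
```

step_arm:
  plan: "1.5 0 0 0 0 0 0;1.5 0 0 0 0 0 0;1.5 0 0 0 0 0 0;1.5 0 0 0 0 0 0;1.5 0 0 0 0 0 0;1.5 0 0 0 0 0 0"

```text
t: 11.82
position: [0.5291, -0.1222, 0.0588]
orientation: [-2.177, -2.193, -0.078]
ft_force: [0.5, -0.2, -0.2]
width: 0.0331
grip_force: 59.8
```

step_arm:
  plan: "1.5 0 0 0 0 0 0;1.5 0 0 0 0 0 0;1.5 0 0 0 0 0 0;1.5 0 0 0 0 0 0"

```text
t: 12.15
position: [0.529, -0.118, 0.0594]
orientation: [-2.18, -2.193, -0.077]
ft_force: [-0.4, -7.2, -0.2]
width: 0.0326
grip_force: 60.0
```

step_arm:
  plan: "1.5 0 0 0 0 0 0;1.5 0 0 0 0 0 0;1.5 0 0 0 0 0 0;1.5 0 0 0 0 0 0"

```text
t: 12.48
position: [0.529, -0.1123, 0.0599]
orientation: [-2.18, -2.192, -0.077]
ft_force: [-1.0, -7.0, 1.4]
width: 0.0327
grip_force: 60.1
```

The catches engaged at about TCP y = -0.120, so home should be near y = -0.092. The arm yields about 0.25 mm/N.

step_arm:
  plan: "1.5 0 0 0 0 0 0;1.5 0 0 0 0 0 0;1.5 0 0 0 0 0 0;1.5 0 0 0 0 0 0;1.5 0 0 0 0 0 0;1.5 0 0 0 0 0 0"

```text
t: 12.98
position: [0.5292, -0.1034, 0.0606]
orientation: [-2.181, -2.193, -0.077]
ft_force: [-0.8, -9.0, 1.1]
width: 0.033
grip_force: 60.0
```

step_arm:
  plan: "1 0 0 0 0 0 0;1 0 0 0 0 0 0;1 0 0 0 0 0 0;1 0 0 0 0 0 0"

```text
t: 13.32
position: [0.5291, -0.0998, 0.0609]
orientation: [-2.181, -2.192, -0.077]
ft_force: [0.2, -8.7, 0.6]
width: 0.0328
grip_force: 60.0
```

step_arm:
  plan: "1 0 0 0 0 0 0;1 0 0 0 0 0 0;1 0 0 0 0 0 0;1 0 0 0 0 0 0"

```text
t: 13.65
position: [0.5291, -0.0956, 0.0611]
orientation: [-2.181, -2.192, -0.077]
ft_force: [0.2, -7.8, 0.8]
width: 0.0331
grip_force: 60.0
```

step_arm:
  plan: "0.7 0 0 0 0 0 0;0.7 0 0 0 0 0 0"

```text
t: 13.82
position: [0.529, -0.094, 0.0612]
orientation: [-2.181, -2.192, -0.077]
ft_force: [-0.1, -7.2, 1.4]
width: 0.033
grip_force: 60.0
```

step_arm:
  plan: "0.7 0 0 0 0 0 0;0.7 0 0 0 0 0 0"

```text
t: 13.98
position: [0.529, -0.0924, 0.0613]
orientation: [-2.18, -2.192, -0.077]
ft_force: [-0.4, -5.8, 1.1]
width: 0.0326
grip_force: 60.0
```

step_arm:
  plan: "0.5 0 0 0 0 0 0;0.5 0 0 0 0 0 0"

```text
t: 14.15
position: [0.529, -0.091, 0.0614]
orientation: [-2.18, -2.192, -0.078]
ft_force: [0.3, -6.3, 0.6]
width: 0.0326
grip_force: 60.0
```

step_arm:
  plan: "0.5 0 0 0 0 0 0;0.5 0 0 0 0 0 0"

```text
t: 14.32
position: [0.529, -0.0906, 0.0615]
orientation: [-2.181, -2.193, -0.077]
ft_force: [0.2, -9.2, 1.9]
width: 0.0329
grip_force: 60.1
```

step_arm:
  plan: "0.5 0 0 0 0 0 0;0 0 0 0 0 0 0;0 0 0 0 0 0 0"

```text
t: 14.57
position: [0.529, -0.0903, 0.0615]
orientation: [-2.181, -2.193, -0.077]
ft_force: [-0.2, -7.6, 0.5]
width: 0.0326
grip_force: 60.1
```

step_arm:
  plan: "0.5 0 0 0 0 0 0;0.5 0 0 0 0 0 0;0 0 0 0 0 0 0"

```text
t: 14.82
position: [0.529, -0.0895, 0.0616]
orientation: [-2.181, -2.192, -0.077]
ft_force: [0.2, -9.2, 0.4]
width: 0.0329
grip_force: 60.1
```

step_arm:
  plan: "0.5 0 0 0 0 0 0;0.5 0 0 0 0 0 0;0 0 0 0 0 0 0"

```text
t: 15.07
position: [0.5289, -0.0891, 0.0617]
orientation: [-2.182, -2.192, -0.076]
ft_force: [-0.3, -10.9, 1.1]
width: 0.033
grip_force: 60.1
```

```bash
python3 - <<'E'
from h import *
p,d=r.camera("wrist"); q,e=r.camera("top"); cv2.imwrite("pics/w6c.png",np.vstack([p[:280],cv2.resize(q[230:310,230:390],(640,320),interpolation=cv2.INTER_CUBIC)]))
togo((.529,-.09,.06),.2)
E
```

```text
t 15.17 pos [ 0.5289 -0.0891  0.0617] azy 0.3 shift [-1.   0.1  1.6] turnz 0.1 zaxis [ 0.001  0.068 -0.998] f [-1.02 -9.64  1.53] w 0.0328 grip 60.069435238838196 j7 0.37
```

View pics/w6c.png

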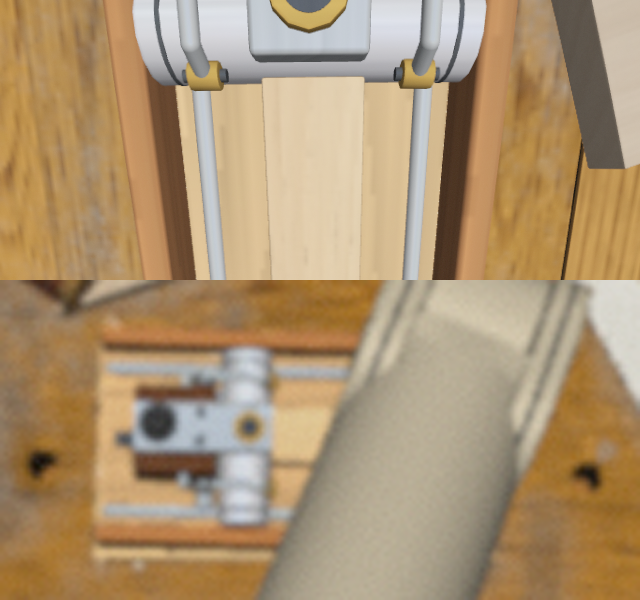

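The roller sits under the bush with both brass noses at its rear edge, (205,75) and (417,73), and the force rises at a near-fixed position, which is the stop. I back off slowly and check that the force vanishes.

step_arm:
  plan: "-1 0 0 0 0 0 0;-1 0 0 0 0 0 0;-1 0 0 0 0 0 0;-1 0 0 0 0 0 0;-1 0 0 0 0 0 0;0 0 0 0 0 0 0"

```text
t: 15.67
position: [0.5289, -0.0909, 0.0609]
orientation: [-2.177, -2.193, -0.079]
ft_force: [0.4, -1.9, 0.1]
width: 0.0326
grip_force: 59.8
```

step_arm:
  plan: "-1 0 0 0 0 0 0;-1 0 0 0 0 0 0;-1 0 0 0 0 0 0;-1 0 0 0 0 0 0;0 0 0 0 0 0 0"

```text
t: 16.08
position: [0.5289, -0.0953, 0.0606]
orientation: [-2.177, -2.193, -0.078]
ft_force: [0.1, -0.6, -0.4]
width: 0.0329
grip_force: 59.8
```

The force is about zero, so the catches hold. I retreat.

step_arm:
  plan: "-5 0 0 0 0 0 0;-15 0 0 0 0 0 0;-15 0 0 0 0 0 0;-17 0 0 0 0 0 0;-17 0 0 0 0 0 0;-17 0 0 0 0 0 0;-17 0 0 0 0 0 0;-17 0 0 0 0 0 0;-17 0 0 0 0 0 0;-17 0 0 0 0 0 0;-17 0 0 0 0 0 0;-17 0 0 0 0 0 0"

```text
t: 17.08
position: [0.5301, -0.2838, 0.0471]
orientation: [-2.177, -2.193, -0.078]
ft_force: [1.5, 0.1, 0.2]
width: 0.0327
grip_force: 59.8
```

```bash
python3 - <<'E'
from h import *
togo((.435,-.284,.045),.2)
p,d=r.camera("top"); c=cal("top")
f=lambda u,v:(230+u/4,230+(v-280)/4)
P=pts(c,[f(245,370),f(245,500)],d); print(P.round(4).tolist(), p[int(f(245,500)[1]),int(f(245,500)[0])], p[int(f(245,370)[1]),int(f(245,370)[0])])
E
```

```text
t 17.08 pos [ 0.5301 -0.2838  0.0471] azy 0.4 shift [  0.4 -95.1   2.1] turnz 0.2 zaxis [-0.     0.072 -0.997] f [1.5  0.07 0.17] w 0.0327 grip 59.77531671524048 j7 0.75
[[0.5664, 0.0167, 0.0761], [0.4847, 0.0142, 0.0713]] [220 209 206] [202 197 192]
```

The roller stays in its seat; its top is at z ≈ 0.074 as expected. I level the block and return it to its place on the bench.

step_arm:
  plan: "0 -10 0 0 -4.1 0 0;0 -30 0 0 0 0 0;0 -30 0 0 0 0 0;0 -25 0 0 0 0 0;0 0 10 0 0 0 0;0 0 0 0 0 0 0;0 0 0 0 0 0 0"

```text
t: 17.72
position: [0.4357, -0.2832, 0.0372]
orientation: [2.213, 2.23, 0.001]
ft_force: [0.6, -0.3, -0.3]
width: 0.0328
grip_force: 59.8
```

```bash
python3 - <<'E'
from h import *
s,Rm=togo((.435,-.284,.024),.2);print(Rm[:,0].round(4))
E
```

```text
t 17.72 pos [ 0.4357 -0.2832  0.0372] azy 0.4 shift [-0.8 -0.7 13.2] turnz 0.2 zaxis [ 0.  0. -1.] f [ 0.64 -0.31 -0.29] w 0.0328 grip 59.81215238571167 j7 0.75
[-7.3e-03  1.0e+00  3.0e-04]
```

step_arm:
  plan: "0 0 5 0 0 0 0;0 0 5 0 0 0 0;0 0 2 0 0 0 0;0 0 0.8 0 0 0 0;0 0 0.4 0 0 0 0;0 0 0 0 0 0 0"

```text
t: 18.22
position: [0.4353, -0.2834, 0.0239]
orientation: [2.213, 2.229, 0.0]
ft_force: [-0.6, -0.7, -1.0]
width: 0.0329
grip_force: 59.8
```

step_arm:
  plan: "0 0 0.4 0 0 0 0;0 0 0.4 0 0 0 0;0 0 0 0 0 0 0"

```text
t: 18.47
position: [0.4354, -0.2834, 0.0235]
orientation: [2.213, 2.229, 0.001]
ft_force: [-1.3, 0.7, 2.3]
width: 0.0332
grip_force: 60.1
```

It is on the bench. I release and lift.

step_arm:
  plan: "0 0 0 0 0 0 0.45;0 0 0 0 0 0 0.55;0 0 0 0 0 0 0.65;0 0 0 0 0 0 0.65;0 0 0 0 0 0 0.65"

```text
t: 18.88
position: [0.4353, -0.2833, 0.0232]
orientation: [2.213, 2.229, 0.001]
ft_force: [0.5, -0.3, -0.4]
width: 0.0557
grip_force: 0.0
```

step_arm:
  plan: "0 0 -5 0 0 0 0.65;0 0 -15 0 0 0 0.65;0 0 -30 0 0 0 0.65;0 0 -35 0 0 0 0.65;0 0 -35 0 0 0 0.65;0 0 -30 0 0 0 0.65;0 0 0 0 0 0 0.65;0 0 0 0 0 0 0.65"

```text
t: 19.55
position: [0.4361, -0.2838, 0.175]
orientation: [2.211, 2.227, 0.004]
ft_force: [0.8, 0.1, -0.4]
width: 0.0553
grip_force: 0.0
```

```bash
python3 - <<'E'
from h import *
togo((.435,-.284,.024),.2)
p,d=r.camera("wrist"); q,e=r.camera("side"); cv2.imwrite("pics/w7c.png",np.vstack([cv2.resize(p,(400,300)),cv2.resize(q[220:320,300:433],(400,300))]))
c=cal("wrist"); hsv=cv2.cvtColor(p,cv2.COLOR_BGR2HSV); print(pts(c,[(300,130),(330,130),(300,220),(330,220)],d).round(4).tolist())
E
```

```text
t 19.55 pos [ 0.4361 -0.2838  0.175 ] azy 0.4 shift [ -0.2  -1.7 151. ] turnz 0.2 zaxis [ 0.004 -0.    -1.   ] f [ 0.77  0.12 -0.41] w 0.0553 grip 0.0 j7 0.61
[[0.4226, -0.204, 0.0219], [0.4455, -0.2038, 0.0211], [0.4223, -0.2738, 0.0234], [0.4466, -0.2738, 0.0226]]
```

View pics/w7c.png

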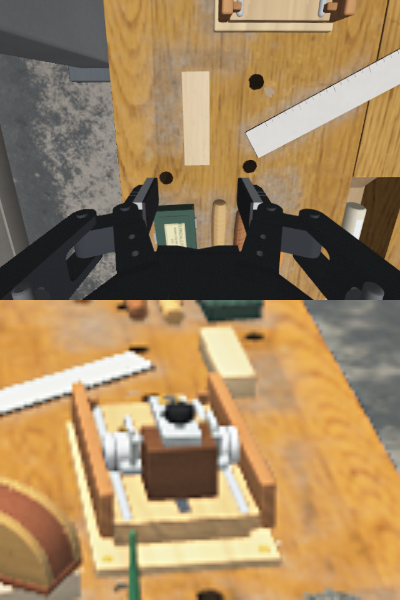

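The block lies flat on the bench at (195,118), clear of the ruler and the tin. The roller sits in the head in the side view, at about (125,450) to (235,445). I hand the job in.

```bash
python3 -c "
from h import *
print(r.hand_in())"
```

```text
the job is handed in; nothing more can be done
None
```

I handed the job in at about 20 s: the roller is seated under the drill bush and held by the catches, pushed home with at most about 11 N felt at the wrist, and the push block is flat on the bench and released; the hand-in gave no verdict.

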